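# Clear the stop lane and set the stop to the pencil line

## Robot

A 6-joint arm with a two-finger parallel gripper is mounted at the origin on the work surface. World frame = base frame: x ahead of the robot, y to its left, z up, the work surface at z = 0. Lengths are in m, angles in rad, forces in N, time in s.
With the tool pointing down it reaches from about 0.35 to 0.775 m from the base axis. Payload 5.5 kg.
Tool frame: the origin (TCP) lies on the centre line of the jaws, within the pads' length; the fingertips stand 11 mm ahead of it and the grasp point (between the pads) lies 8 mm behind it; z points along the fingers, y is the line along which they close (so a half turn about z gives the same grasp; the last joint's range is limited). The gripper opens to 85 mm and grips with 20 to 120 N. Pads are 22 mm wide; open, the fingers measure 114 mm over their backs; the gripper's body (76 mm by 85 mm) begins 54 mm behind the grasp point. The pads swing forward as they close: fully open they stand 13 mm farther back than shut.
Start: joints at [1.075, 0.313, 0.046, 1.304, 0, 1.431], TCP at [0.2, 0.539, 0.242] pointing down, gripper open.
Joint ranges: [-2.76, 2.76], [-0.86, 1.69], [-1.03, 1.26], [-2.2, 2.34], [-1.47, 1.5], [-3.14, 3.14]. Speed limits (rad/s): [2.57, 2.57, 3.14, 3.14, 3.14, 3.14].

## Interface

Orientations are given as a unit quaternion [w, x, y, z].
In Python, from workcell import env, viewer, order, models gives the robot as it stands.
- The arm moves only by the tool drive_tool, never from a script. Its argument "series" is a list that holds one entry, the list of rows, each a list of 6 numbers: the shift along the tool's x, y, z each as a share of 120 mm, from -1 to 1, then the turn, a rotation vector about the tool's x, y, z each as a share of 180 degrees, from -1 to 1. A call has 1 to 20 rows; each row shifts and turns the commanded pose from where the row before left it, along the tool's axes as they then stand; what a row does not reach is not made up. A row lasts 1/8 s, in which the tool goes at most 62.5 mm and 10.7 degrees, less where a joint would pass 70% of its speed; a pose out of reach is approached as far as the arm can. A call with a number of a shift or a turn outside -1 to 1 is refused whole. A call with a gripper value outside its range is refused whole. "jaw" is the opening, from -1 (shut) to 1 (fully open), set as the call begins (left out, the last holds). The fingers move at their own pace and stop on an object; "grip_force" is the grip in N (left out, the last holds). Time passes only in rows, so rows that do not move let the fingers close. It gives the time, the measured TCP pose, the force, the opening and the grip force at its end, in the units of the state.
- env.get_state(): the state, without advancing time (a new reading comes with each control period).
- viewer.read_camera(name): name is "side" or "top"; returns the picture (480x640x3 uint8, red, green, blue); there is no depth.
- viewer.camera_info(name): a dict with "intrinsics" (3x3 intrinsics, pixels), "R" (3x3) and "t" (3): a world point X has camera coordinates R X + t. Camera axes: x right, y down, z forward; pixel columns grow to the right and rows downward; lengths in m; the calibration is good to about 2 mm. A picture is of the moment at which its call begins. camera_info takes no time and is no camera call.
- order.hand_in(): hands the job in; it is judged then, once.
Trained networks look in the newest picture that a camera, given by its name, has taken for a name from the list of things; names that differ only in an ending like _2 or _b are one class to them, and where a whole thing is asked for, a point or a joint stands for the part that bears it (a point fixed in the world has none). Each returns a list of dicts, best first, with "score" (0 to 1); they miss things now and then, are a little off and sometimes report something else, mostly with a low value. They report only what shows in the picture. A call takes as long as a camera call. They do not tell look-alikes from the thing itself.
- models.silhouettes(label, camera): "region" (480x640 bool, what is visible of it) and "location" ([column, row] in pixels, amid what is visible of it).
The state is a dict: "clock": time; "joint_pos": joint angles; "qvel": joint speeds; "tau": joint torques, N m; "tcp_pos": TCP position; "orientation": TCP orientation; "wrist_force": force on the tool from outside, world axes, zero at the start; "ft_torque": the same for the moment, N m; "finger_gap": finger opening in m; "grip_force": force on a finger pad.
Only numpy, scipy, OpenCV 4.12 (cv2) and the standard library are available. Lean on these libraries where they do the work, as an engineer would, in place of code of your own. Each camera call takes 0.05 s, during which the arm holds its last target. There are 200 camera calls.

## Task

Pick up the plywood push block and with it, not with the fingers, sweep the three wooden offcuts along the front of the batten until they are all well inside the three-sided scrap catcher; stand the push block back where you found it. Then turn the handwheel, by its upright peg, in smaller and smaller turns until the tip of the stop's pointer is exactly on the pencil line drawn across the batten. Move the stop by its handwheel only, and leave the other things on the bench alone.

Things in the scene. Friction and masses are not known exactly. Their poses are not given: they have to be found in the camera images.
- pushblock: Plywood push block; origin underside centre of its blade. Blade 24 (x) x 112 (y) x 30 mm high; at each end a 10 mm thick cheek reaches on to x = +34 mm, so it sweeps with its +x side (92 mm between cheeks). Upright handle on the blade's centre, 22 (x) x 50 (y), from z = 30 to 92 mm: grip it across x from above. Starts near the robot, at its right, +x roughly to world +y.
- offcut_a: Loose wooden offcut 32 x 24 mm, 22 high, 16 g; origin underside centre. Lies in the lane.
- offcut_b: Loose wooden offcut, 26 mm cube, 16 g; origin underside centre. Lies in the lane.
- offcut_c: Loose dowel stub standing upright, 28 mm diameter, 22 high, 14 g; origin underside centre. Lies in the lane.
- catcher: Three-sided plywood scrap catcher without floor, fixed on the bench at the lane's end, walls 30 high and 8 thick. Origin: centre of its inner area at bench level; inside it spans x -70 to +70 mm and y -55 to +55 mm; the open mouth is its -y side (y = -55), facing the offcuts.
- batten: Fixed pine batten, 40 (x) x 250 (y) x 20 mm high; origin underside centre. Its front face (x = -20) looks towards the robot. The lane is the strip of bench along that face, about 115 mm wide, from the stop to the catcher in the batten's +y direction.
- mark (a point): Middle of the pencil line, 2 mm wide, drawn across the batten's top (along x), height 20 mm. Its y axis runs along the batten towards the catcher.
- stop: Stop sliding on the rail behind the batten, along the batten's y, driven by the handwheel. Origin: bench level, level in y with the pointer tip. A bridge crosses the batten to a dark wooden block in the lane, which reaches 54 mm out from the batten's face and spans y -38 to 0 mm; all below 40 mm high. Starts 60 to 130 mm short of the pencil line. Do not push it.
- pointer_tip (a point): Tip of the small steel cone pointer on the stop, above the batten's middle at height 26.5 mm; it points along +y of the batten.
- handwheel (a joint): Angle of the handwheel, rad, 0 to 8.3, growing clockwise seen from above. Clockwise moves the stop 18 mm per rad towards the catcher (+y of the batten), anticlockwise back. Stiff enough to stay where it is left (about 4 N at the peg).
- wheel_axis (a point): Centre of the handwheel's top face, height 60 mm; black disc of 84 mm diameter on an upright axis, on the grey gearbox at the rail's -y end.
- peg_top (a point): Centre of the top of the upright aluminium peg on the handwheel, height 94 mm; peg 14 mm diameter, 34 tall, 32 mm from the wheel's axis.
- glue: Bystander: white glue bottle, 54 mm diameter, 150 high, beyond the rail; origin underside centre.
- mug: Bystander: white mug, 80 mm diameter, 90 high, beyond the rail; origin underside centre.
- tape: Bystander: roll of tape, 96 mm diameter, 24 high, beyond the rail's end; origin underside centre.
- screwdriver: Bystander: screwdriver, 170 mm long, lying to the right of the handwheel.
- pencil: Bystander: flat carpenter's pencil, 15 x 150 x 8 mm, lying beyond the rail; origin underside centre.
- dish: Bystander: shallow dish, 160 mm diameter, 25 high, left of the catcher; origin underside centre.
There are look-alikes about, which are no part of the job. What is shaped like the offcut_c but green or turquoise is not meant.

How it is judged:
By the outcome, as a careful person would: the job done as asked, in the order asked, and still so for the second after the job is handed in, with the robot touching nothing.
It also fails if it takes over 67 s, if anything falls off the work surface, if the arm or the gripper's body presses on something with over 40 N, if the wrist force passes 120 N, or if a joint passes its speed limit or range.

## Working session

There is one attempt and no reset: what is moved stays moved. The work goes in short steps, Python scripts to look and compute and a tool call to move; the robot and the scene stay as the last step left them, time stands still between calls to the robot, and variables do not carry over. Pictures are saved under pics/ and viewed, at most 10 in all, crops included, and the job is handed in when it is done.

Besides the shell and the picture viewer there is one more tool, called as name([rows], argument=value, ...), one row to a line, values as JSON. drive_tool: Moves the arm, as the interface text tells. Its arguments: {"type":"object","properties":{"series":{"type":"array"},"jaw":{"type":"number"},"grip_force":{"type":"number"}},"required":["series"]}

```bash
mkdir -p pics; ls
cat > h.py <<'E'
import numpy as np, cv2
from workcell import env, viewer, order, models
def shot(c,name=None):
    im=viewer.read_camera(c)
    if name: cv2.imwrite(f'pics/{name}.png',cv2.cvtColor(im,cv2.COLOR_RGB2BGR))
    return im
def P(c):
    i=viewer.camera_info(c); return np.array(i['intrinsics']),np.array(i['R']),np.array(i['t'])
def ray(c,px):
    K,R,t=P(c); d=R.T@np.linalg.inv(K)@np.array([px[0],px[1],1.]); return -R.T@t,d
def atz(c,px,z):
    o,d=ray(c,px); return o+d*(z-o[2])/d[2]
def proj(c,X):
    K,R,t=P(c); p=K@(R@np.asarray(X)+t); return p[:2]/p[2]
def tri(p1,p2,c1='top',c2='side'):
    o1,d1=ray(c1,p1);o2,d2=ray(c2,p2);d1=d1/np.linalg.norm(d1);d2=d2/np.linalg.norm(d2)
    s=np.linalg.lstsq(np.c_[d1,-d2],o2-o1,rcond=None)[0];a=o1+d1*s[0];b=o2+d2*s[1]
    return (a+b)/2,np.linalg.norm(a-b)
E
python3 - <<'E'
from h import *
np.set_printoptions(precision=3,suppress=True)
for c in('top','side'):
    shot(c,c+'0'); K,R,t=P(c); print(c,K[0,0],-R.T@t,R[2])
    for l in['pushblock','offcut_a','offcut_b','offcut_c','catcher','batten','stop','wheel_axis','peg_top','screwdriver']:
        for d in models.silhouettes(l,c)[:5]:
            print(l,round(d['score'],2),np.round(d['location']),d['region'].sum())
s=env.get_state();print(s)
E
```

```text
pics
top 436.77647992213133 [0.479 0.082 0.998] [ 0.094  0.023 -0.995]
pushblock 0.77 [484. 332.] 1213
offcut_a 0.67 [317. 283.] 137
offcut_a 0.63 [321. 337.] 123
offcut_a 0.61 [290. 279.] 124
offcut_a 0.41 [340. 294.] 108
offcut_b 0.67 [317. 283.] 137
offcut_b 0.63 [321. 337.] 123
offcut_b 0.61 [290. 279.] 124
offcut_b 0.41 [340. 294.] 108
offcut_c 0.67 [317. 283.] 137
offcut_c 0.63 [321. 337.] 123
offcut_c 0.61 [290. 279.] 124
offcut_c 0.41 [340. 294.] 108
catcher 0.57 [217. 293.] 869
batten 0.86 [336. 249.] 1817
stop 0.93 [395. 252.] 919
stop 0.62 [146. 270.] 3872
wheel_axis 0.3 [319. 282.] 160
peg_top 0.74 [145. 273.] 3865
screwdriver 0.94 [474. 228.] 565
screwdriver 0.51 [335. 248.] 1933
screwdriver 0.27 [144. 274.] 3882
side 548.4036493887585 [-0.092  0.725  0.674] [ 0.588 -0.594 -0.549]
pushblock 0.66 [405. 208.] 361
pushblock 0.64 [483. 235.] 1453
offcut_a 0.7 [332. 287.] 254
offcut_a 0.68 [385. 317.] 233
offcut_a 0.64 [310. 297.] 286
offcut_a 0.5 [398. 298.] 227
offcut_a 0.46 [360. 280.] 208
offcut_b 0.7 [332. 287.] 254
offcut_b 0.68 [385. 317.] 233
offcut_b 0.64 [310. 297.]
[... 210 characters left out ...]
8
catcher 0.9 [317. 344.] 386
batten 0.9 [316. 263.] 1904
stop 0.56 [368. 238.] 948
wheel_axis 0.95 [370. 200.] 641
peg_top 0.84 [370. 203.] 597
peg_top 0.58 [403. 210.] 256
screwdriver 0.6 [317. 267.] 1828
screwdriver 0.53 [405. 208.] 292
{'clock': 1.1, 'joint_pos': array([ 1.075,  0.313,  0.046,  1.304, -0.   ,  1.431]), 'qvel': array([-0.   ,  0.001,  0.002, -0.002, -0.   ,  0.001]), 'tau': array([ -0.   , -48.048,  29.882,   0.   ,   0.   ,   0.   ]), 'tcp_pos': array([0.2  , 0.539, 0.242]), 'orientation': array([0.   , 0.177, 0.984, 0.   ]), 'wrist_force': array([-0.208, -0.552, -0.433]), 'ft_torque': array([ 0.106,  0.018, -0.02 ]), 'grip_force': 0.0, 'finger_gap': 0.08508633511613042}
```

View pics/top0.png

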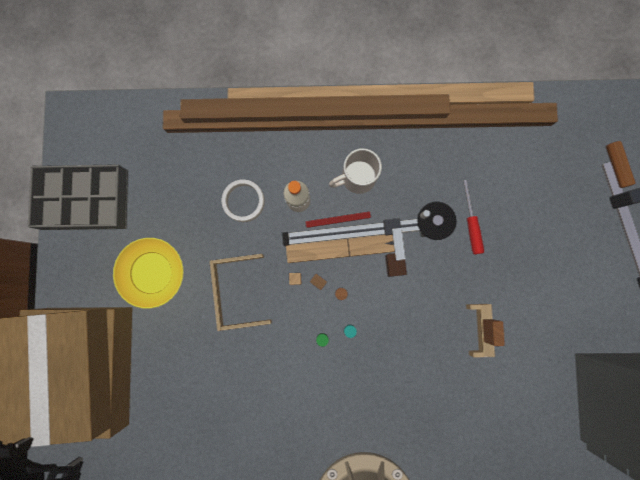

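View pics/side0.png

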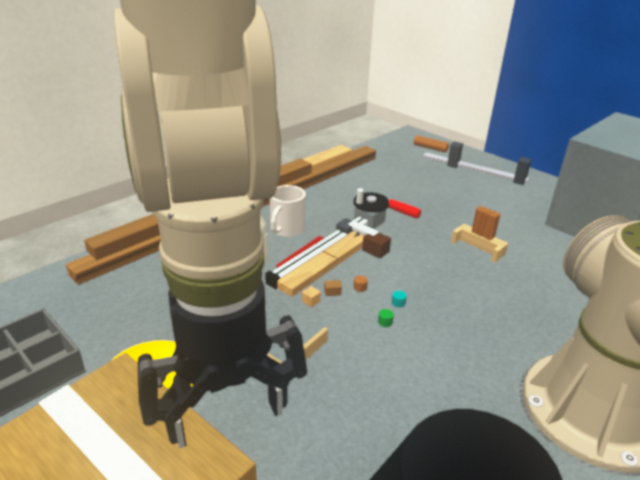

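The top view shows the push block at (484,332), catcher at (217,293) with its mouth to the right, offcuts at (295,279), (318,282) and (341,294), look-alikes in green/turquoise at (322,340) and (350,331), the stop at (397,255) and the wheel at (437,220) with its peg at (425,213). In the side view the wheel is at (370,203) and the push block at (482,235).

Run:
```python
import cv2
def crop(n,c0,r0,w,h,s):
    im=cv2.imread(f'pics/{n}0.png')[r0:r0+h,c0:c0+w]
    im=cv2.resize(im,None,fx=s,fy=s,interpolation=cv2.INTER_CUBIC)
    for x in range(0,w,20): cv2.putText(im,str(c0+x),(x*s,8),0,.3,(0,255,255));cv2.line(im,(x*s,10),(x*s,16),(0,255,255))
    for y in range(0,h,20): cv2.putText(im,str(r0+y),(0,y*s+4),0,.3,(0,255,255))
    cv2.imwrite(f'pics/{n}_crop.png',im)
crop('top',205,200,260,150,3); crop('side',260,180,260,160,3)
```

```text
(no output)
```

View pics/top_crop.png

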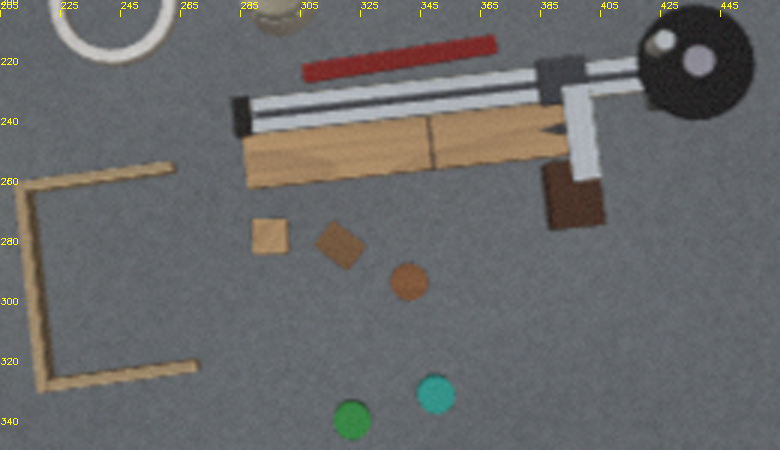

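View pics/side_crop.png

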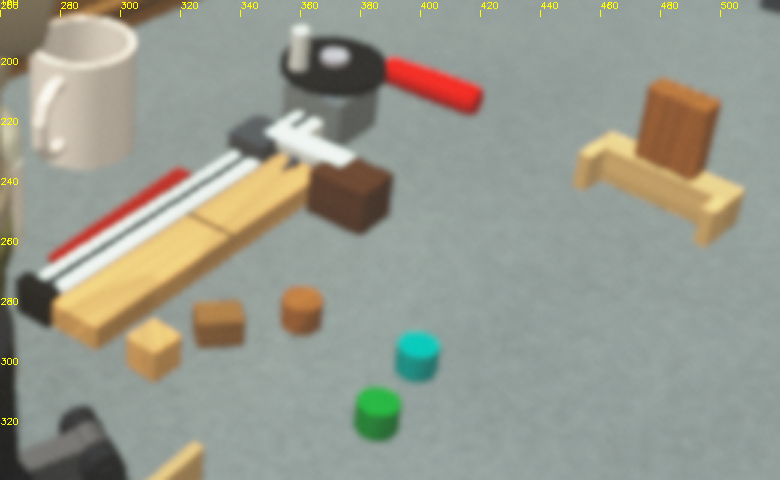

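The crops show the pencil line at top px (348,239)–(350,256), the pointer tip about (386,243), the peg top at (427,213) and the hub at (438,220). They also show the catcher's inner corners at (217,263) and (222,326), and the dark stop block at (386–407, 253–276).

Run:
```python
from h import *
np.set_printoptions(precision=4,suppress=True)
T=lambda x,y:(205+x/3-1/3,200+y/3-1/3)
S=lambda x,y:(260+x/3-1/3,180+y/3-1/3)
print('peg',tri(T(665,40),S(300,31)),'hub',tri(T(699,60),S(335,54)))
print('hub z60',atz('top',T(699,60),.062),atz('side',S(335,54),.062),'peg94',atz('top',T(665,40),.094),atz('side',S(300,31),.094))
for n,z,t,s in [('batLF',.02,(248,187),(97,322)),('batLB',.02,(244,138),(55,294)),('lineB',.02,(429,117),(190,213)),('lineF',.02,(434,168),(235,236)),('tip',.0265,(542,129),(268,163)),
  ('cutb',.026,(270,233),(153,335)),('cuta',.022,(341,243),(219,310)),('cutc',.022,(409,280),(302,295))]:
    print(n,tri(T(*t),S(*s)),atz('top',T(*t),z),atz('side',S(*s),z))
for n,t,z in[('cat inBack',(36,189),.03),('cat inFront',(52,379),.03),('cat mouthB',(174,167),.03),('cat mouthF',(198,366),.03),('cat mouthB bottom side',(174,172),.03),('stop c1',(542,164),.04),('stop c2',(550,230),.04),('stop c3',(605,224),.04)]:
    print(n,atz('top',T(*t),z))
im=cv2.imread('pics/top0.png')[295:370,455:520]
a=cv2.resize(im,None,fx=6,fy=6,interpolation=cv2.INTER_CUBIC)
b=cv2.resize(cv2.imread('pics/side0.png')[195:270,445:515],None,fx=5,fy=5,interpolation=cv2.INTER_CUBIC)
o=np.zeros((450,800,3),np.uint8);o[:,:390]=a;o[:375,400:750]=b;cv2.imwrite('pics/pb.png',o)
```

```text
peg (array([ 0.6244, -0.1325,  0.0909]), np.float64(0.0009218400081856608)) hub (array([ 0.6134, -0.1628,  0.0645]), np.float64(0.002033699625206175))
hub z60 [ 0.6146 -0.1628  0.062 ] [ 0.6157 -0.1672  0.062 ] peg94 [ 0.6242 -0.1315  0.094 ] [ 0.6203 -0.1284  0.094 ]
batLF (array([0.5283, 0.1636, 0.0229]), np.float64(0.002008498199178004)) [0.5292 0.1646 0.02  ] [0.5302 0.1606 0.02  ]
batLB (array([0.5651, 0.1665, 0.0263]), np.float64(0.0009836299860273149)) [0.566  0.1674 0.02  ] [0.5711 0.1608 0.02  ]
lineB (array([0.5795, 0.028 , 0.0197]), np.float64(0.001844482376545469)) [0.5802 0.0286 0.02  ] [0.5785 0.0277 0.02  ]
lineF (array([0.5405, 0.0241, 0.0181]), np.float64(0.004077930124121589)) [0.5419 0.0255 0.02  ] [0.5371 0.0247 0.02  ]
tip (array([ 0.5719, -0.0514,  0.0312]), np.float64(0.007610723194360131)) [ 0.5695 -0.0546  0.0265] [ 0.5796 -0.0544  0.0265]
cutb (array([0.4938, 0.1472, 0.0235]), np.float64(0.0023815285326582915)) [0.4946 0.1479 0.026 ] [0.4907 0.1487 0.026 ]
cuta (array([0.486 , 0.0948, 0.0206]), np.float64(0.0021085910165972005)) [0.4868 0.0955 0.022 ] [0.484  0.0954 0.022 ]
cutc (array([0.4583, 0.0448, 0.0227]), np.float64(0.002075430270614216)) [0.4591 0.0455 0.022 ] [0.4582 0.0434 0.022 ]
cat inBack [0.5289 0.3214 0.03  ]
cat inFront [0.3895 0.308  0.03  ]
cat mouthB [0.5441 0.2187 0.03  ]
cat mouthF [0.3982 0.2008 0.03  ]
cat mouthB bottom side [0.5404 0.2187 0.03  ]
stop c1 [ 0.5427 -0.052   0.04  ]
stop c2 [ 0.4946 -0.0566  0.04  ]
stop c3 [ 0.4985 -0.0965  0.04  ]
```

View pics/pb.png

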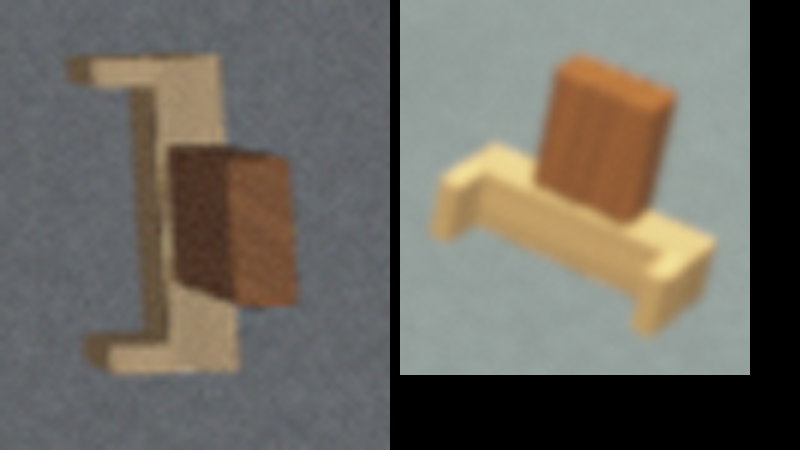

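The push block crop shows the handle top with corners at roughly (230,158), (290,158), (297,305) and (238,303) in the ×6 crop. The blade's back edge runs (218,57)–(238,370), with the cheeks pointing left (world +y).

```bash
cat >> h.py <<'E'
np.set_printoptions(precision=4,suppress=True)
from scipy.spatial.transform import Rotation as Ro
def pose():
    s=env.get_state(); q=s['orientation']; R=Ro.from_quat([q[1],q[2],q[3],q[0]]).as_matrix(); return np.array(s['tcp_pos']),R,s
PHI=np.radians(5.5); U=np.array([-np.sin(PHI),np.cos(PHI),0]); W=np.array([np.cos(PHI),np.sin(PHI),0])
def lane(w,u,z): return W*w+U*u+np.array([0,0,z])
def plan(wps,p=None,R=None):
    "wps: (pos, tool-y yaw in rad, rows); prints rows"
    if p is None: p,R,_=pose()
    for tgt,yaw,n in wps:
        y=np.array([np.cos(yaw),np.sin(yaw),0]); z=np.array([0,0,-1.]); G=np.c_[np.cross(y,z),y,z]
        rv=Ro.from_matrix(R.T@G).as_rotvec()
        for k in range(n):
            d=R.T@(np.array(tgt)-p)/(n-k)
            r=np.r_[d/.12,rv/n/np.pi]; r=np.round(r,4)
            print(list(map(float,r)),'!' if np.linalg.norm(d)>.0625 or np.linalg.norm(rv)/n>.186 else '')
            p=p+R@(r[:3]*.12); R=R@Ro.from_rotvec(r[3:]*np.pi).as_matrix()
        print('--',p)
    return p,R
E
python3 - <<'E'
from h import *
A=lambda x,y:(455+x/6-.4,295+y/6-.4)
B=lambda x,y:(445+(x-400)/5-.4,195+y/5-.4)
h=[atz('top',A(*q),.092) for q in[(230,158),(290,158),(297,305),(238,303)]]
for q in h: print('hd',q)
print('hc',np.mean(h,0))
bl={k:atz('top',A(*q),.03) for k,q in dict(bk1=(218,57),bk2=(238,371),fr1=(157,88),fr2=(168,340),ch1=(92,60),ch2=(110,373)).items()}
for k,v in bl.items(): print(k,v)
b=bl['bk2']-bl['bk1'];print('yaw of -y axis deg',np.degrees(np.arctan2(b[1],b[0])), np.linalg.norm(b))
f=bl['ch2']-bl['ch1'];print(np.degrees(np.arctan2(f[1],f[0])),np.linalg.norm(f))
print(tri(np.mean([A(230,158),A(290,158),A(297,305),A(238,303)],0),np.mean([B(557,70),B(583,55),B(675,95),B(655,110)],0)))
E
```

```text
hd [ 0.4015 -0.2589  0.092 ]
hd [ 0.4013 -0.279   0.092 ]
hd [ 0.3525 -0.2789  0.092 ]
hd [ 0.3533 -0.2592  0.092 ]
hc [ 0.3771 -0.269   0.092 ]
bk1 [ 0.4323 -0.2796  0.03  ]
bk2 [ 0.3207 -0.2815  0.03  ]
fr1 [ 0.4214 -0.2572  0.03  ]
fr2 [ 0.3317 -0.2571  0.03  ]
ch1 [ 0.4316 -0.2343  0.03  ]
ch2 [ 0.3202 -0.2359  0.03  ]
yaw of -y axis deg -179.0605284809464 0.11164519030190583
-179.15592911502387 0.11139108285751319
(array([ 0.3758, -0.2711,  0.0884]), np.float64(0.0021130225432938465))
```

Run:
```python
from h import *
r=np.radians
plan([((.45,.2,.24),r(91),8),((.377,-.269,.2),r(91),9)])
```

```text
[-0.3668, -0.2404, 0.0024, 0.0, 0.0, -0.0149] 
[-0.3551, -0.2573, 0.0024, 0.0, 0.0, -0.0149] 
[-0.3427, -0.2737, 0.0024, 0.0, 0.0, -0.0149] 
[-0.3295, -0.2894, 0.0025, 0.0, 0.0, -0.0149] 
[-0.3156, -0.3045, 0.0024, 0.0, 0.0, -0.0149] 
[-0.301, -0.319, 0.0025, 0.0, 0.0, -0.0149] 
[-0.2858, -0.3327, 0.0024, 0.0, 0.0, -0.0149] 
[-0.2699, -0.3457, 0.0025, 0.0, 0.0, -0.0149] 
-- [0.45 0.2  0.24]
[0.0757, -0.4329, 0.037, 0.0, 0.0, 0.0] 
[0.0757, -0.4329, 0.037, 0.0, 0.0, 0.0] 
[0.0757, -0.4329, 0.037, 0.0, 0.0, 0.0] 
[0.0757, -0.4329, 0.037, 0.0, 0.0, 0.0] 
[0.0757, -0.4329, 0.037, 0.0, 0.0, 0.0] 
[0.0757, -0.433, 0.037, 0.0, 0.0, 0.0] 
[0.0757, -0.4329, 0.037, 0.0, 0.0, 0.0] 
[0.0757, -0.433, 0.0369, 0.0, 0.0, 0.0] 
[0.0758, -0.4329, 0.037, 0.0, 0.0, 0.0] 
-- [ 0.377 -0.269  0.2  ]
```

drive_tool([
  [[-0.367, -0.24, 0.0024, 0, 0, -0.0149], [-0.355, -0.257, 0.0024, 0, 0, -0.0149], [-0.343, -0.274, 0.0024, 0, 0, -0.0149], [-0.33, -0.289, 0.0024, 0, 0, -0.0149], [-0.316, -0.305, 0.0024, 0, 0, -0.0149], [-0.301, -0.319, 0.0024, 0, 0, -0.0149], [-0.286, -0.333, 0.0024, 0, 0, -0.0149], [-0.27, -0.346, 0.0024, 0, 0, -0.0149], [0.076, -0.433, 0.037, 0, 0, 0], [0.076, -0.433, 0.037, 0, 0, 0], [0.076, -0.433, 0.037, 0, 0, 0], [0.076, -0.433, 0.037, 0, 0, 0], [0.076, -0.433, 0.037, 0, 0, 0], [0.076, -0.433, 0.037, 0, 0, 0], [0.076, -0.433, 0.037, 0, 0, 0], [0.076, -0.433, 0.037, 0, 0, 0], [0.076, -0.433, 0.037, 0, 0, 0], [0, 0, 0, 0, 0, 0], [0, 0, 0, 0, 0, 0]],
], jaw=0.0)

```text
clock: 3.48
tcp_pos: [0.3765, -0.2688, 0.1999]
orientation: [-0.0, -0.009, 1.0, 0.001]
wrist_force: [-0.1, 1.0, -0.6]
finger_gap: 0.0426
grip_force: 0.0
```

Run:
```python
from h import *
p,R,s=pose();print(p,np.degrees(np.arctan2(R[1,1],R[0,1])),s['clock'],s['finger_gap'],s['joint_pos'],s['wrist_force'])
plan([((.377,-.269,.062),np.radians(91),5)])
```

```text
[ 0.3765 -0.2688  0.1999] 91.02236245316207 3.475 0.042634392856834166 [-0.7941  0.1164 -0.3097  1.1457  0.0004 -0.812 ] [-0.0755  1.0126 -0.5823]
[-0.0009, -0.0005, 0.2298, 0.0001, -0.0, 0.0] 
[-0.0009, -0.0004, 0.2298, 0.0001, -0.0, 0.0] 
[-0.0009, -0.0004, 0.2298, 0.0001, -0.0, 0.0] 
[-0.001, -0.0003, 0.2297, 0.0001, -0.0, 0.0] 
[-0.0009, -0.0002, 0.2298, 0.0001, -0.0, 0.0] 
-- [ 0.377 -0.269  0.062]
```

drive_tool([
  [[-0.001, 0, 0.23, 0, 0, 0], [-0.001, 0, 0.23, 0, 0, 0], [-0.001, 0, 0.23, 0, 0, 0], [-0.001, 0, 0.23, 0, 0, 0], [-0.001, 0, 0.23, 0, 0, 0], [0, 0, 0, 0, 0, 0]],
])

```text
clock: 4.22
tcp_pos: [0.3765, -0.2663, 0.0607]
orientation: [-0.001, -0.011, 1.0, 0.002]
wrist_force: [-0.5, 0.3, 0.0]
finger_gap: 0.0425
grip_force: 0.0
```

drive_tool([
  [[0, 0, 0, 0, 0, 0], [0, 0, 0, 0, 0, 0], [0, 0, 0, 0, 0, 0], [0, 0, 0, 0, 0, 0], [0, 0, 0, 0, 0, 0]],
], jaw=-1, grip_force=60)

```text
clock: 4.85
tcp_pos: [0.3782, -0.2696, 0.063]
orientation: [0.001, -0.009, 1.0, -0.0]
wrist_force: [0.6, 1.1, 6.0]
finger_gap: 0.0213
grip_force: 61.6
```

Run:
```python
from h import *
p,R,s=pose();print(p,np.degrees(np.arctan2(R[1,1],R[0,1])),s['clock'],s['finger_gap'],s['wrist_force'],s['grip_force'])
r=np.radians
q=plan([(p+[0,0,.02],r(91),1),((.377,-.24,.15),r(95.5),3),(lane(.4825,-.066,.15),r(95.5),6),(lane(.4825,-.066,.085),r(95.5),2)])
```

```text
[ 0.3782 -0.2696  0.063 ] 91.06921805937905 4.85 0.021328878764048077 [0.5844 1.142  6.0291] 61.63944125175476
[-0.0003, -0.0001, -0.1667, -0.0003, 0.0006, 0.0004] 
-- [ 0.3782 -0.2696  0.083 ]
[0.0019, 0.0824, -0.186, 0.0, 0.0, -0.0083] 
[-0.0002, 0.0824, -0.186, 0.0, 0.0, -0.0083] 
[-0.0024, 0.0823, -0.1861, 0.0, 0.0, -0.0083] 
-- [ 0.377 -0.24   0.15 ]
[-0.1808, 0.2904, 0.0001, 0.0, 0.0, -0.0] 
[-0.1808, 0.2904, 0.0, 0.0, 0.0, -0.0] 
[-0.1808, 0.2904, 0.0001, 0.0, 0.0, -0.0] 
[-0.1808, 0.2904, 0.0, 0.0, 0.0, -0.0] 
[-0.1808, 0.2904, 0.0001, 0.0, 0.0, -0.0] 
[-0.1807, 0.2903, 0.0, 0.0, 0.0, -0.0] 
-- [ 0.4866 -0.0195  0.15  ]
[0.0, -0.0, 0.2708, 0.0, 0.0, -0.0001] 
[0.0, -0.0, 0.2709, 0.0, 0.0, -0.0001] 
-- [ 0.4866 -0.0194  0.085 ]
```

drive_tool([
  [[0, 0, -0.167, 0, 0, 0], [0, 0.082, -0.186, 0, 0, -0.008], [0, 0.082, -0.186, 0, 0, -0.008], [0, 0.082, -0.186, 0, 0, -0.008], [-0.178, 0.29, 0, 0, 0, 0], [-0.178, 0.29, 0, 0, 0, 0], [-0.178, 0.29, 0, 0, 0, 0], [-0.178, 0.29, 0, 0, 0, 0], [-0.178, 0.29, 0, 0, 0, 0], [-0.178, 0.29, 0, 0, 0, 0], [0, 0, 0.25, 0, 0, 0], [0, 0, 0.25, 0, 0, 0], [0, 0, 0, 0, 0, 0], [0, 0, 0, 0, 0, 0]],
])

```text
clock: 6.6
tcp_pos: [0.4844, -0.02, 0.0897]
orientation: [0.0, -0.047, 0.999, -0.0]
wrist_force: [0.5, 0.1, -1.5]
finger_gap: 0.0213
grip_force: 60.2
```

Run:
```python
from h import *
p,R,s=pose();print(p,'w,u',p@W,p@U,np.degrees(np.arctan2(R[1,1],R[0,1])),s['clock'],s['finger_gap'],s['wrist_force'])
a=shot('top')[190:390,220:500];b=shot('side')[190:350,270:480]
im=np.zeros((600,800,3),np.uint8);x=cv2.resize(a,None,fx=2,fy=2,interpolation=3);im[:400,:560]=x
y=cv2.resize(b,(420,320),interpolation=3)
im[280:600,380:800]=y
cv2.imwrite('pics/chk1.png',im[:,:,::-1])
```

```text
[ 0.4844 -0.02    0.0897] w,u 0.48024909499897434 -0.06633204266534377 95.36701634930374 6.6 0.021259583250206552 [ 0.5389  0.0544 -1.5248]
```

View pics/chk1.png

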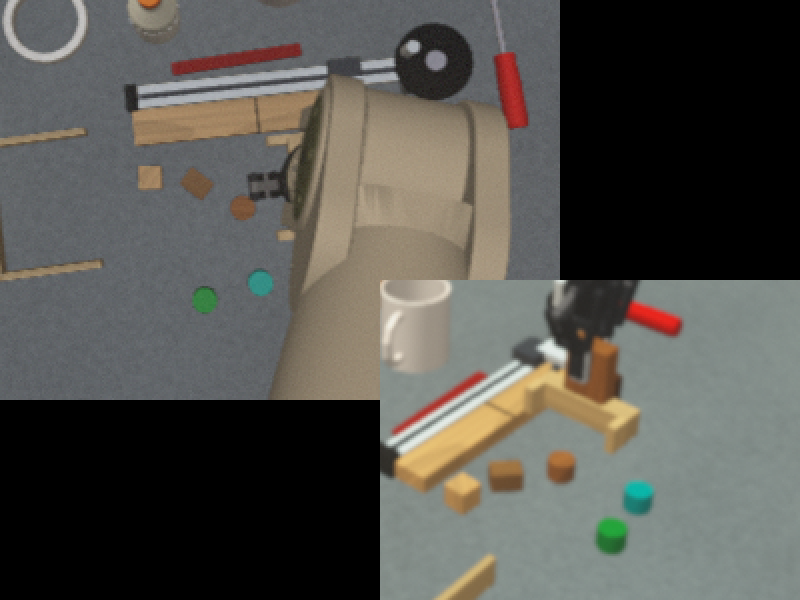

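The held block hovers in front of the stop, with cheek tops at about (354,258) and (359,310) in the top view. The offcuts lie ahead of it and have not moved.

Run:
```python
from h import *
A=lambda x,y:(220+x/2-.25,190+y/2-.25)
for z in(.055,.058):
  for q in[(268,136),(270,145),(278,231),(279,240)]:
    X=atz('top',A(*q),z);print(z,X@W,X@U)
```

```text
0.055 0.5343083269179851 -0.03324242833363758
0.055 0.5244362588325566 -0.03427600621076898
0.055 0.43234257968833045 -0.03228432523600168
0.055 0.4227866113023229 -0.032250268213937505
0.058 0.5341515631489606 -0.03302248864600234
0.058 0.5243109170150209 -0.03405277673282496
0.058 0.43251036420394534 -0.0320674351088835
0.058 0.42298481165101914 -0.032033486487418474
```

drive_tool([
  [[-0.012, 0, 0.11, 0, 0, 0], [0, 0, 0.11, 0, 0, 0], [0, 0, 0, 0, 0, 0]],
])

```text
clock: 7.08
tcp_pos: [0.4859, -0.0199, 0.0623]
orientation: [0.0, -0.047, 0.999, -0.0]
wrist_force: [1.2, -0.9, 0.2]
finger_gap: 0.0216
grip_force: 60.8
```

drive_tool([
  [[0, 0.06, 0, 0, 0, 0], [0, 0.12, 0, 0, 0, 0], [0, 0.12, 0, 0, 0, 0], [0, 0.12, 0, 0, 0, 0], [0, 0.12, 0, 0, 0, 0], [0, 0.12, 0, 0, 0, 0], [0, 0.12, 0, 0, 0, 0], [0, 0.12, 0, 0, 0, 0], [0, 0.12, 0, 0, 0, 0], [0, 0.12, 0, 0, 0, 0], [0, 0.12, 0, 0, 0, 0], [0, 0.12, 0, 0, 0, 0], [0, 0.12, 0, 0, 0, 0], [0, 0.12, 0, 0, 0, 0], [0, 0, 0, 0, 0, 0]],
])

```text
clock: 8.95
tcp_pos: [0.4672, 0.175, 0.0626]
orientation: [0.0, -0.048, 0.999, 0.0]
wrist_force: [-0.6, -0.3, -1.3]
finger_gap: 0.0212
grip_force: 60.5
```

Run:
```python
from h import *
p,R,s=pose();print(p,'w,u',p@W,p@U,np.degrees(np.arctan2(R[1,1],R[0,1])),s['clock'],s['finger_gap'],s['wrist_force'])
a=shot('top')[210:360,180:380];b=shot('side')[190:430,180:480]
im=np.zeros((600,800,3),np.uint8);im[:300,:400]=cv2.resize(a,None,fx=2,fy=2,interpolation=3)
im[200:600,300:800]=cv2.resize(b,(500,400),interpolation=3)
cv2.imwrite('pics/chk2.png',im[:,:,::-1])
```

```text
[0.4672 0.175  0.0626] w,u 0.4818102200461589 0.12941849571125755 95.48634047639867 8.95 0.02122792925418993 [-0.6121 -0.345  -1.3175]
```

View pics/chk2.png

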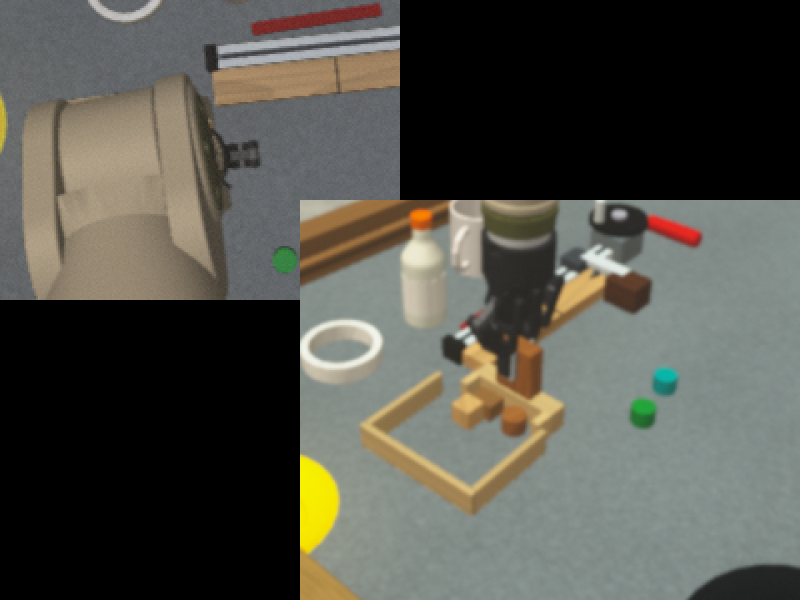

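In the side view all three offcuts sit in front of the blade between the cheeks, at the catcher's mouth. Pushing the rest of the way in.

drive_tool([
  [[0, 0.1, 0, 0, 0, 0], [0, 0.1, 0, 0, 0, 0], [0, 0.1, 0, 0, 0, 0], [0, 0.07, 0, 0, 0, 0], [0, 0.04, 0, 0, 0, 0], [0, 0, 0, 0, 0, 0]],
])

```text
clock: 9.8
tcp_pos: [0.4626, 0.2233, 0.0626]
orientation: [-0.0, -0.047, 0.999, 0.0]
wrist_force: [0.5, 0.2, -2.5]
finger_gap: 0.021
grip_force: 60.5
```

drive_tool([
  [[0, -0.1, 0, 0, 0, 0], [0, -0.2, 0, 0, 0, 0], [0, -0.1, -0.2, 0, 0, 0], [0, 0, -0.35, 0, 0, 0], [0, 0, -0.35, 0, 0, 0], [0, 0, 0, 0, 0, 0]],
])

```text
clock: 10.55
tcp_pos: [0.4697, 0.1745, 0.1742]
orientation: [0.004, -0.046, 0.999, 0.0]
wrist_force: [0.7, 0.1, -1.4]
finger_gap: 0.0211
grip_force: 60.7
```

Run:
```python
from h import *
p,R,s=pose();print(p,'w,u',p@W,p@U,s['clock'],s['finger_gap'],s['wrist_force'])
b=shot('side','s3')
for l in('offcut_a','offcut_b','offcut_c'):
    for d in models.silhouettes(l,'side')[:6]:
        X=atz('side',d['location'],.012);print(l,round(d['score'],2),np.round(d['location']),X@W,X@U)
    break
cv2.imwrite('pics/chk3.png',cv2.resize(b[270:430,180:380],(800,600)[0:2],interpolation=3)[:,:,::-1])
r=np.radians
plan([((.40,-.10,.16),r(95.5),6),((.377,-.269,.15),r(91),4),((.377,-.269,.09),r(91),2)])
```

```text
[0.4697 0.1745 0.1742] w,u 0.4842898502943185 0.12871280598943463 10.55 0.02106704463307772 [ 0.6527  0.1383 -1.4179]
offcut_a 0.89 [261. 331.] 0.5063206290451938 0.22964697047208504
offcut_a 0.7 [382. 316.] 0.36782805659478396 0.055200758230090595
offcut_a 0.66 [292. 336.] 0.4565290208141003 0.20353974767873803
offcut_a 0.6 [398. 297.] 0.37706373257616815 -0.010562669374596129
offcut_a 0.57 [372. 201.] 0.6353634329371602 -0.29170128673487167
offcut_a 0.47 [275. 324.] 0.49989212017859996 0.202563331302171
[0.1285, -0.3707, 0.0147, -0.0, 0.0, -0.0002] 
[0.1287, -0.3706, 0.0147, -0.0, 0.0, -0.0002] 
[0.129, -0.3705, 0.0147, -0.0, 0.0, -0.0002] 
[0.1292, -0.3705, 0.0147, -0.0, 0.0, -0.0002] 
[0.1294, -0.3704, 0.0146, -0.0, 0.0, -0.0002] 
[0.1296, -0.3703, 0.0147, -0.0, 0.0, -0.0002] 
-- [ 0.4  -0.1   0.16]
[0.0818, -0.3458, 0.0208, 0.0, 0.0001, 0.0063] 
[0.0749, -0.3473, 0.0208, 0.0, 0.0001, 0.0063] 
[0.068, -0.3488, 0.0208, 0.0, 0.0001, 0.0063] 
[0.061, -0.35, 0.0208, 0.0, 0.0001, 0.0063] 
-- [ 0.377 -0.269  0.15 ]
[-0.0001, -0.0, 0.25, -0.0, -0.0001, 0.0] 
[-0.0001, -0.0, 0.25, -0.0, -0.0001, 0.0] 
-- [ 0.377 -0.269  0.09 ]
```

View pics/chk3.png

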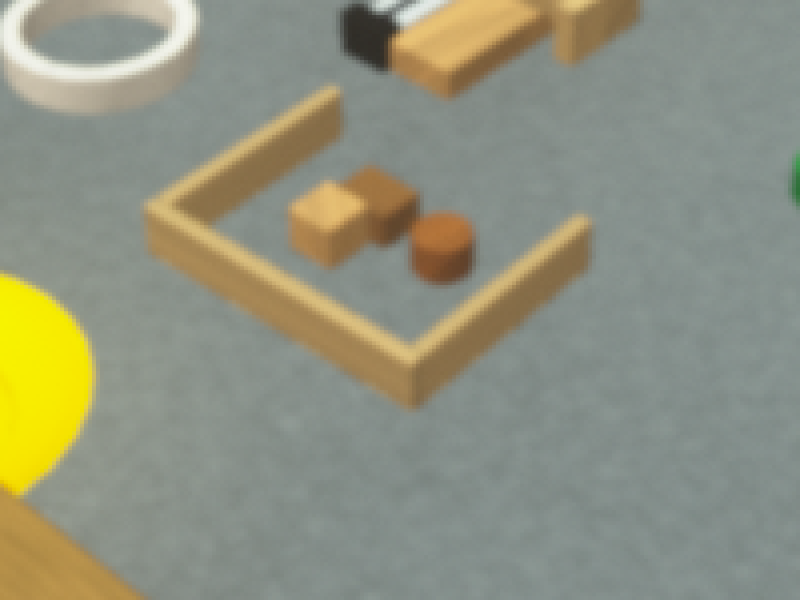

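All three offcuts rest inside the catcher, with their centres 40 mm or more past the mouth. Returning the block.

drive_tool([
  [[0.129, -0.37, 0.015, 0, 0, 0], [0.129, -0.37, 0.015, 0, 0, 0], [0.129, -0.37, 0.015, 0, 0, 0], [0.129, -0.37, 0.015, 0, 0, 0], [0.129, -0.37, 0.015, 0, 0, 0], [0.129, -0.37, 0.015, 0, 0, 0], [0.082, -0.346, 0.021, 0, 0, 0.0063], [0.075, -0.347, 0.021, 0, 0, 0.0063], [0.068, -0.349, 0.021, 0, 0, 0.0063], [0.061, -0.35, 0.021, 0, 0, 0.0063], [0, 0, 0.25, 0, 0, 0], [0, 0, 0.25, 0, 0, 0], [0, 0, 0, 0, 0, 0], [0, 0, 0, 0, 0, 0]],
])

```text
clock: 12.4
tcp_pos: [0.3759, -0.2676, 0.0897]
orientation: [-0.0, -0.007, 1.0, 0.0]
wrist_force: [-0.1, 0.0, -1.7]
finger_gap: 0.0216
grip_force: 60.4
```

Run:
```python
from h import *
for i in range(3):
    p,R,s=pose();print(p,np.degrees(np.arctan2(R[1,1],R[0,1])),s['clock']); shot('side')
plan([((.377,-.269,.062),np.radians(91),2)])
```

```text
[ 0.3759 -0.2676  0.0897] 90.85550207182507 12.4
[ 0.3765 -0.268   0.0903] 90.86335381734303 12.45
[ 0.3768 -0.2682  0.0907] 90.8707215832022 12.5
[-0.0001, -0.0028, 0.1199, -0.0002, 0.0002, -0.0004] 
[-0.0002, -0.0028, 0.1199, -0.0002, 0.0002, -0.0004] 
-- [ 0.377 -0.269  0.062]
```

drive_tool([
  [[0, -0.003, 0.12, 0, 0, 0], [0, -0.003, 0.12, 0, 0, 0], [0, 0, 0, 0, 0, 0]],
])

```text
clock: 12.92
tcp_pos: [0.3766, -0.2686, 0.0609]
orientation: [0.001, -0.008, 1.0, -0.0]
wrist_force: [-0.8, 1.2, 5.2]
finger_gap: 0.0214
grip_force: 61.5
```

drive_tool([
  [[0, 0, 0, 0, 0, 0], [0, 0, 0, 0, 0, 0], [0, 0, 0, 0, 0, 0], [0, 0, 0, 0, 0, 0]],
], jaw=0.0)

```text
clock: 13.42
tcp_pos: [0.3762, -0.2684, 0.0608]
orientation: [-0.0, -0.007, 1.0, 0.0]
wrist_force: [-0.6, 0.2, 0.5]
finger_gap: 0.0425
grip_force: 0.0
```

drive_tool([
  [[0, 0, -0.4, 0, 0, 0], [0, 0, -0.4, 0, 0, 0], [0, 0, -0.4, 0, 0, 0], [0, 0, 0, 0, 0, 0]],
])

```text
clock: 13.92
tcp_pos: [0.3781, -0.2703, 0.2088]
orientation: [0.003, -0.007, 1.0, -0.003]
wrist_force: [0.6, 0.1, 1.1]
finger_gap: 0.043
grip_force: 0.0
```

Run:
```python
from h import *
p,R,s=pose();print(p,s['clock'],s['finger_gap'])
a=shot('top','t4');b=shot('side','s4')
im=np.zeros((600,800,3),np.uint8);im[:480,:400]=cv2.resize(a[200:344,360:480],(400,480),interpolation=3)
im[:480,405:800]=cv2.resize(b[180:312,340:450],(395,480),interpolation=3)
# block compare with first picture
o=cv2.imread('pics/side0.png')[:,:,::-1];d=np.abs(o.astype(int)-b)[185:275,440:515].sum(2);print('diff',(d>60).sum(),d.max())
R0=np.array([W*.0,0*W])
from cv2 import matchTemplate
r=matchTemplate(b[180:280,430:525].copy(),o[190:265,445:510].copy(),cv2.TM_CCOEFF_NORMED);print(r.max(),np.unravel_index(r.argmax(),r.shape))
cv2.imwrite('pics/chk4.png',im[:,:,::-1])
```

```text
[ 0.3781 -0.2703  0.2088] 13.925 0.04297436251834709
diff 6461 341
0.38230708 (np.int64(10), np.int64(7))
```

View pics/chk4.png

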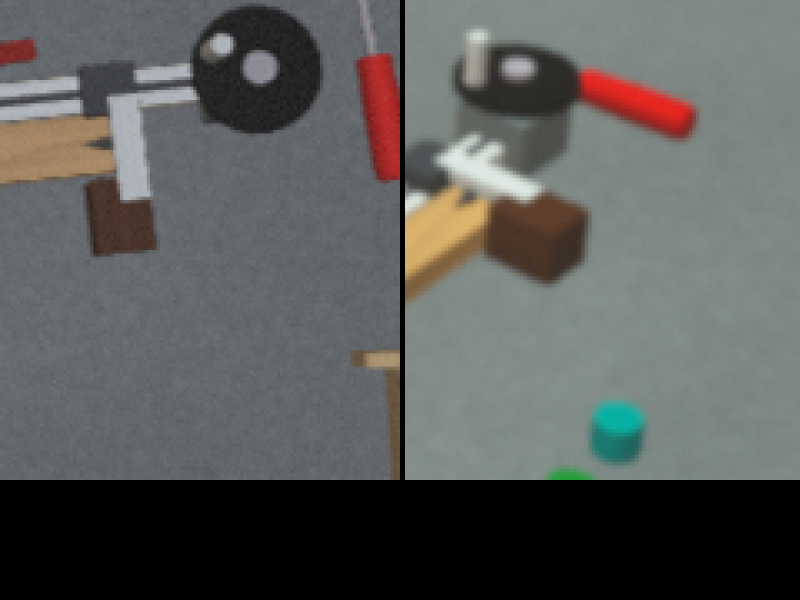

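The hand is raised clear. The wheel and stop are unchanged: peg at top px (426.3,213.2), side (359.8,189.9).

Run:
```python
from h import *
print(tri((426.2,213.0),(359.6,189.7)),tri((437.8,220),(371.3,198.5)))
plan([((.6238,-.1324,.16),np.radians(178),9),((.6238,-.1324,.079),np.radians(178),3)])
```

```text
(array([ 0.6242, -0.132 ,  0.092 ]), np.float64(0.000928202852151475)) (array([ 0.6133, -0.1634,  0.0621]), np.float64(0.0012794234762414298))
[-0.2309, 0.1227, 0.0417, -0.0, 0.0, -0.0538] 
[-0.2483, 0.0821, 0.0418, -0.0, 0.0, -0.0538] 
[-0.2586, 0.0392, 0.0417, -0.0, 0.0, -0.0538] 
[-0.2615, -0.0048, 0.0418, -0.0, 0.0, -0.0538] 
[-0.2569, -0.0488, 0.0417, -0.0, 0.0, -0.0538] 
[-0.2451, -0.0913, 0.0418, -0.0, 0.0, -0.0538] 
[-0.2262, -0.1312, 0.0417, -0.0, 0.0, -0.0538] 
[-0.2009, -0.1674, 0.0418, -0.0, 0.0, -0.0538] 
[-0.1699, -0.1988, 0.0417, -0.0, 0.0, -0.0538] 
-- [ 0.6238 -0.1324  0.16  ]
[-0.0001, 0.0002, 0.225, -0.0001, -0.0001, 0.0] 
[-0.0001, 0.0001, 0.225, -0.0001, -0.0001, 0.0] 
[-0.0, 0.0, 0.225, -0.0001, -0.0001, 0.0] 
-- [ 0.6238 -0.1324  0.079 ]
```

drive_tool([
  [[-0.231, 0.123, 0.0418, 0, 0, -0.0538], [-0.248, 0.082, 0.0418, 0, 0, -0.0538], [-0.259, 0.039, 0.0418, 0, 0, -0.0538], [-0.262, -0.005, 0.0418, 0, 0, -0.0538], [-0.257, -0.049, 0.0418, 0, 0, -0.0538], [-0.245, -0.091, 0.0418, 0, 0, -0.0538], [-0.226, -0.131, 0.0418, 0, 0, -0.0538], [-0.201, -0.167, 0.0418, 0, 0, -0.0538], [-0.17, -0.199, 0.0418, 0, 0, -0.0538], [0, 0, 0, 0, 0, 0], [0, 0, 0, 0, 0, 0]],
])

```text
clock: 15.4
tcp_pos: [0.6224, -0.1319, 0.158]
orientation: [-0.001, -0.694, 0.72, 0.001]
wrist_force: [-0.7, 0.4, 0.4]
finger_gap: 0.0428
grip_force: 0.0
```

Run:
```python
from h import *
for i in range(4):
    p,R,s=pose();print(p,np.degrees(np.arctan2(R[1,1],R[0,1])),s['clock'],s['joint_pos']); viewer.read_camera('side')
plan([((.6238,-.1324,.079),np.radians(178),3)])
```

```text
[ 0.6224 -0.1319  0.158 ] 177.9419337132476 15.4 [-0.3349  0.468   0.0679  1.1742 -0.0002 -1.8697]
[ 0.6225 -0.1323  0.1586] 177.92677891136694 15.45 [-0.3353  0.4671  0.0681  1.1743 -0.0002 -1.8699]
[ 0.6226 -0.1325  0.1591] 177.91700940034713 15.5 [-0.3357  0.4665  0.0684  1.1744 -0.0001 -1.8701]
[ 0.6228 -0.1326  0.1595] 177.91761993214152 15.55 [-0.3358  0.4661  0.0688  1.1744 -0.     -1.8702]
[-0.0009, -0.0022, 0.2245, 0.0, 0.0, -0.0001] 
[-0.0009, -0.0022, 0.2245, 0.0, 0.0, -0.0001] 
[-0.0008, -0.0022, 0.2245, 0.0, 0.0, -0.0001] 
-- [ 0.6238 -0.1324  0.079 ]
```

drive_tool([
  [[0, 0, 0.225, 0, 0, 0], [0, 0, 0.225, 0, 0, 0], [0, 0, 0.225, 0, 0, 0], [0, 0, 0, 0, 0, 0], [0, 0, 0, 0, 0, 0]],
])

```text
clock: 16.23
tcp_pos: [0.6241, -0.1327, 0.08]
orientation: [0.0, -0.694, 0.719, -0.001]
wrist_force: [0.8, 1.1, -0.4]
finger_gap: 0.0426
grip_force: 0.0
```

drive_tool([
  [[0, 0, 0, 0, 0, 0], [0, 0, 0, 0, 0, 0], [0, 0, 0, 0, 0, 0], [0, 0, 0, 0, 0, 0]],
], jaw=-1, grip_force=40)

```text
clock: 16.73
tcp_pos: [0.6241, -0.1326, 0.0804]
orientation: [0.0, -0.695, 0.719, -0.001]
wrist_force: [-2.5, -0.5, 5.8]
finger_gap: 0.0126
grip_force: 38.9
```

drive_tool([
  [[0.012, -0.035, 0, 0, 0, 0.0444], [0.012, -0.035, 0, 0, 0, 0.0444], [0.012, -0.035, 0, 0, 0, 0.0444], [0, 0, 0, 0, 0, 0]],
])

```text
clock: 17.23
tcp_pos: [0.6356, -0.1402, 0.0803]
orientation: [-0.0, -0.529, 0.848, -0.002]
wrist_force: [-4.2, -3.7, 5.8]
finger_gap: 0.0129
grip_force: 39.1
```

Run:
```python
from h import *
p,R,s=pose();print(p,np.degrees(np.arctan2(R[1,1],R[0,1])),s['clock'],s['joint_pos'],s['wrist_force'],s['ft_torque'])
a=shot('top')
for d in models.silhouettes('stop','top')[:2]:
    print(d['score'],d['location'],(lambda X:(X@W,X@U))(atz('top',d['location'],.03)))
o=cv2.imread('pics/top0.png')[:,:,::-1]
# template: dark block of the stop, subpixel-upsampled
up=lambda x:cv2.resize(x,None,fx=8,fy=8,interpolation=cv2.INTER_CUBIC)
r=cv2.matchTemplate(up(a[225:300,330:425].copy()),up(o[250:279,381:410].copy()),cv2.TM_CCOEFF_NORMED)
y,x=np.unravel_index(r.argmax(),r.shape);print(r.max(),330+x/8-381,225+y/8-250)
```

```text
[ 0.6356 -0.1402  0.0803] 153.90457566759466 17.225 [-0.3393  0.5418 -0.0103  1.0168 -0.0025 -1.4546] [-4.206  -3.7454  5.7698] [-0.8006  0.6727 -0.0698]
0.93 [392.2, 251.7] (np.float64(0.5398705890007214), np.float64(-0.12100163116655428))
0.99003357 -3.875 0.375
```

drive_tool([
  [[0.012, -0.035, 0, 0, 0, 0.0444], [0.012, -0.035, 0, 0, 0, 0.0444], [0.012, -0.035, 0, 0, 0, 0.0444], [0.012, -0.035, 0, 0, 0, 0.0444], [0.012, -0.035, 0, 0, 0, 0.0444], [0.012, -0.035, 0, 0, 0, 0.0444], [0.012, -0.035, 0, 0, 0, 0.0444], [0.012, -0.035, 0, 0, 0, 0.0444], [0.012, -0.035, 0, 0, 0, 0.0444], [0.012, -0.035, 0, 0, 0, 0.0444], [0.012, -0.035, 0, 0, 0, 0.0444], [0.012, -0.035, 0, 0, 0, 0.0444], [0, 0, 0, 0, 0, 0]],
])

```text
clock: 18.95
tcp_pos: [0.6349, -0.1872, 0.0803]
orientation: [-0.0, 0.275, 0.961, -0.001]
wrist_force: [-6.4, -2.2, 7.6]
finger_gap: 0.0124
grip_force: 39.7
```

Run:
```python
from h import *
p,R,s=pose();a=np.arctan2(R[1,1],R[0,1]);C=np.array([.6141,-.1632]);print(p,np.linalg.norm(p[:2]-C),np.degrees(np.arctan2(*(p[:2]-C)[::-1])),np.degrees(a),s['clock'],s['joint_pos'],s['wrist_force'],s['ft_torque'])
```

```text
[ 0.6349 -0.1872  0.0803] 0.03181565005640529 -49.103732461196564 58.017047709000416 18.95 [-0.4066  0.5637  0.0271  1.0347 -0.003   0.1516] [-6.3734 -2.238   7.6201] [-0.6804  1.4145  0.2046]
```

Circle fits well; continue.

drive_tool([
  [[0.012, -0.035, 0, 0, 0, 0.0444], [0.012, -0.035, 0, 0, 0, 0.0444], [0.012, -0.035, 0, 0, 0, 0.0444], [0.012, -0.035, 0, 0, 0, 0.0444], [0.012, -0.035, 0, 0, 0, 0.0444], [0.012, -0.035, 0, 0, 0, 0.0444], [0.012, -0.035, 0, 0, 0, 0.0444], [0.012, -0.035, 0, 0, 0, 0.0444], [0.012, -0.035, 0, 0, 0, 0.0444], [0.012, -0.035, 0, 0, 0, 0.0444], [0.012, -0.035, 0, 0, 0, 0.0444], [0.012, -0.035, 0, 0, 0, 0.0444], [0, 0, 0, 0, 0, 0]],
])

```text
clock: 20.58
tcp_pos: [0.5855, -0.1832, 0.0803]
orientation: [0.0, 0.898, 0.439, -0.003]
wrist_force: [-13.5, -3.5, 14.9]
finger_gap: 0.0126
grip_force: 40.3
```

```bash
cat >> h.py <<'E'
def prof(ims,c,wlo,whi,z,ulo,uhi,du=.00025,step=.0005):
    "mean grey along u over w in [wlo,whi] at height z, world-rectified"
    im=np.mean([i.astype(float).mean(2) for i in ims],0).astype(np.float32)
    u=np.arange(ulo,uhi,du); w=np.arange(wlo,whi,step)
    pts=np.array([[proj_fast(c,lane(a,b,z)) for b in u] for a in w],np.float32)
    return u,cv2.remap(im,pts[...,0],pts[...,1],cv2.INTER_CUBIC)
_c={}
def proj_fast(c,X):
    if c not in _c:_c[c]=P(c)
    K,R,t=_c[c];p=K@(R@X+t);return p[:2]/p[2]
E
python3 - <<'E'
from h import *
p,R,s=pose();a=np.arctan2(R[1,1],R[0,1]);C=np.array([.6141,-.1632]);print(p,np.linalg.norm(p[:2]-C),np.degrees(np.arctan2(*(p[:2]-C)[::-1])),np.degrees(a),s['clock'],s['joint_pos'],s['wrist_force'])
T=[shot('top','t5')]+[shot('top') for _ in range(5)];S=[shot('side','s5')]+[shot('side') for _ in range(5)]
np.savez('m5.npz',T=T,S=S)
o=cv2.imread('pics/top0.png')[:,:,::-1]
up=lambda x:cv2.resize(x,None,fx=8,fy=8,interpolation=cv2.INTER_CUBIC)
a=np.mean(T,0).astype(np.uint8)
r=cv2.matchTemplate(up(a[225:300,330:425].copy()),up(o[250:279,381:410].copy()),cv2.TM_CCOEFF_NORMED)
y,x=np.unravel_index(r.argmax(),r.shape);dx=np.array([330+x/8-381,225+y/8-250]);print(r.max(),dx)
A=atz('top',(395,264),.04);B=atz('top',np.array([395,264])+dx,.04);print('moved',(B-A)@U,(B-A)@W)
# pencil line in each view
for c,I in(('top',T),('side',S)):
  for lo,hi in((.5445,.553),(.569,.577)):
    u,m=prof(I,c,lo,hi,.02,-.04,-.01);v=m.mean(0);b=np.median(v);d=np.clip(b-v-3,0,None);k=abs(u-u[d.argmax()])<.004;print(c,lo,'line u',(u*d)[k].sum()/d[k].sum(),d.max())
E
```

```text
[ 0.5855 -0.1832  0.0803] 0.03486619189362005 -145.05246655381143 -37.91669621654343 20.575 [-0.4314  0.4805 -0.1132  0.9811 -0.0053  1.8011] [-13.5276  -3.4701  14.9034]
0.975677 [-30.375   3.25 ]
moved 0.06659121905062328 -1.9140262930632083e-05
top 0.5445 line u -0.026245200218869204 39.44796
top 0.569 line u -0.026079830906628007 34.39142
side 0.5445 line u -0.02653998838543184 26.403671
side 0.569 line u -0.02702278057174007 28.15152
```

Run:
```python
from h import *
m=np.load('m5.npz')
for c,k in(('top','T'),('side','S')):
    u,g=prof(list(m[k]),c,.5445,.581,.0265,-.062,-.020,du=.001,step=.002)
    print(c);print('w',np.arange(.5445,.581,.002)*1000//1)
    for a,col in zip(u,g.T): print(round(a*1000,1),col.astype(int))
```

```text
top
w [544. 546. 548. 550. 552. 554. 556. 558. 560. 562. 564. 566. 568. 570.
 572. 574. 576. 578. 580.]
-62.0 [182 182 180 177 176 175 175 178 179 181 182 179 176 174 174 175 174 174
 174]
-61.0 [180 177 173 170 169 168 169 173 174 175 178 174 169 168 167 168 168 166
 163]
-60.0 [174 170 163 156 155 153 153 159 164 167 170 165 157 156 153 156 156 152
 149]
-59.0 [161 154 145 136 138 137 136 139 145 145 147 149 139 136 138 144 145 136
 126]
-58.0 [143 137 131 121 122 124 114 107 113 115 119 133 123 122 126 133 132 116
  95]
-57.0 [128 125 123 117 119 120  98  79  84  85  97 122 118 119 125 130 127 103
  69]
-56.0 [124 126 128 125 124 122  90  58  63  69  88 125 128 128 130 130 122  92
  54]
-55.0 [127 130 132 130 127 123  91  57  63  69  92 129 135 134 132 130 119  89
  55]
-54.0 [128 131 133 129 127 125  98  61  63  70  94 129 137 135 133 130 117  87
  57]
-53.0 [130 132 133 129 127 125 101  64  64  72 100 129 136 135 134 131 117  88
  59]
-52.0 [130 132 133 129 126 125 106  68  66  76 106 129 136 135 133 131 118  87
  63]
-51.0 [131 132 132 129 126 124 109  71  66  77 109 131 136 13
[... 5548 characters left out ...]
65 178 195 215
 226]
-28.0 [164 165 168 171 174 174 173 173 172 171 171 169 166 163 164 177 198 214
 226]
-27.0 [163 164 168 170 173 173 171 171 171 170 170 168 164 162 163 175 197 216
 225]
-26.0 [161 162 167 169 170 171 169 168 169 168 167 165 162 159 162 174 196 216
 225]
-25.0 [159 159 163 167 166 167 166 165 166 165 164 162 158 156 160 173 196 215
 225]
-24.0 [154 155 158 162 162 161 161 161 160 160 159 157 153 150 157 171 194 215
 225]
-23.0 [149 151 152 155 157 155 155 155 154 154 153 150 148 145 152 170 193 215
 225]
-22.0 [142 144 147 149 150 150 148 148 148 148 147 144 142 141 147 169 193 214
 224]
-21.0 [137 138 141 143 144 143 143 143 142 142 141 139 137 138 145 167 195 214
 224]
```

```bash
cat >> h.py <<'E'
def edge(u,v,lo,hi):
    "steepest rise inside lo..hi, subpixel"
    g=np.gradient(cv2.GaussianBlur(v.reshape(1,-1).astype(np.float32),(0,0),3)[0]); k=(u>lo)&(u<hi); i=np.where(k)[0][g[k].argmax()]
    s=slice(i-8,i+9); w=np.clip(g[s],0,None); return (u[s]*w).sum()/w.sum(), g[i]
def tipline(T,S):
    for c,I in(('top',T),('side',S)):
        for lo,hi in((.5445,.553),(.569,.575)):
            u,m=prof(I,c,lo,hi,.02,-.04,-.012);v=m.mean(0);b=np.median(v);d=np.clip(b-v-3,0,None);k=abs(u-u[d.argmax()])<.004;print(c,'line',(u*d)[k].sum()/d[k].sum(),end=' ')
        for z in(0,.04):
            u,m=prof(I,c,.493,.53,z,-.075,-.01);print('z',z,'edge',edge(u,m.mean(0),-.07,-.015),end=' ')
        print()
E
python3 - <<'E'
from h import *
m=np.load('m5.npz');tipline(list(m['T']),list(m['S']))
for c,k in(('top','T'),('side','S')):
  u,g=prof(list(m[k]),c,.495,.53,0,-.06,-.03,du=.001);print(c,list(zip((u*1000).round(),g.mean(0).astype(int))))
# original frame
a=cv2.imread('pics/top0.png');b=cv2.imread('pics/side0.png')
u,g=prof([a],'top',.495,.53,0,-.12,-.09,du=.001);print(list(zip((u*1000).round(),g.mean(0).astype(int))))
u,g=prof([a],'top',.5445,.581,.0265,-.125,-.095,du=.001,step=.002);bg=g[:,-5:].mean(1);print('D0',list(zip((u*1000).round(),(bg[:,None]-g)[5:12].clip(0).sum(0).astype(int))))
u,g=prof(list(m['T']),'top',.5445,.581,.0265,-.060,-.031,du=.001,step=.002);bg=g[:,-5:].mean(1);print('D5',list(zip((u*1000).round(),(bg[:,None]-g)[5:12].clip(0).sum(0).astype(int))))
E
```

```text
top line -0.02624518723202455 top line -0.02610879323122789 z 0 edge (np.float64(-0.04002945121290721), np.float32(3.3552513)) z 0.04 edge (np.float64(-0.037011370589688015), np.float32(3.4703636)) 
side line -0.026542121848454808 side line -0.026985164136749933 z 0 edge (np.float64(-0.0435047093159228), np.float32(2.3364563)) z 0.04 edge (np.float64(-0.028005291674776146), np.float32(0.48254395)) 
top [(np.float64(-60.0), np.int64(62)), (np.float64(-59.0), np.int64(57)), (np.float64(-58.0), np.int64(56)), (np.float64(-57.0), np.int64(56)), (np.float64(-56.0), np.int64(55)), (np.float64(-55.0), np.int64(55)), (np.float64(-54.0), np.int64(56)), (np.float64(-53.0), np.int64(56)), (np.float64(-52.0), np.int64(56)), (np.float64(-51.0), np.int64(57)), (np.float64(-50.0), np.int64(57)), (np.float64(-49.0), np.int64(57)), (np.float64(-48.0), np.int64(57)), (np.float64(-47.0), np.int64(57)), (np.float64(-46.0), np.int64(57)), (np.float64(-45.0), np.int64(55)), (np.float64(-44.0), np.int64(52)), (np.float64(-43.0), np.int64(51)), (np.float64(-42.0), np.int64(55)), (np.float64(-41.0), np.int64
[... 3933 characters left out ...]
np.float64(-51.0), np.int64(251)), (np.float64(-50.0), np.int64(235)), (np.float64(-49.0), np.int64(213)), (np.float64(-48.0), np.int64(186)), (np.float64(-47.0), np.int64(158)), (np.float64(-46.0), np.int64(139)), (np.float64(-45.0), np.int64(115)), (np.float64(-44.0), np.int64(103)), (np.float64(-43.0), np.int64(89)), (np.float64(-42.0), np.int64(75)), (np.float64(-41.0), np.int64(59)), (np.float64(-40.0), np.int64(42)), (np.float64(-39.0), np.int64(28)), (np.float64(-38.0), np.int64(14)), (np.float64(-37.0), np.int64(8)), (np.float64(-36.0), np.int64(4)), (np.float64(-35.0), np.int64(2)), (np.float64(-34.0), np.int64(2)), (np.float64(-33.0), np.int64(0)), (np.float64(-32.0), np.int64(0))]
```

drive_tool([
  [[0.004, -0.037, 0, 0, 0, 0.0444], [0.012, -0.035, 0, 0, 0, 0.0444], [0.012, -0.035, 0, 0, 0, 0.0444], [0.012, -0.035, 0, 0, 0, 0.0444], [0, 0, 0, 0, 0, 0], [0, 0, 0, 0, 0, 0]],
])

```text
clock: 21.92
tcp_pos: [0.5788, -0.1657, 0.0802]
orientation: [-0.0, 0.984, 0.176, -0.002]
wrist_force: [-12.0, 1.7, 14.7]
finger_gap: 0.0126
grip_force: 40.4
```

Run:
```python
from h import *
p,R,s=pose();a=np.arctan2(R[1,1],R[0,1]);C=np.array([.6141,-.1632]);print(p,np.linalg.norm(p[:2]-C),np.degrees(np.arctan2(*(p[:2]-C)[::-1])),np.degrees(a),s['clock'],s['joint_pos'][5],s['wrist_force'])
T=[shot('top') for _ in range(6)];S=[shot('side') for _ in range(6)]
np.savez('m6.npz',T=T,S=S);tipline(T,S)
for c,I in(('top',T),('side',S)):
  u,g=prof(I,c,.495,.53,0,-.04,-.01,du=.001);print(c,g.mean(0).astype(int))
u,g=prof(T,'top',.5445,.581,.0265,-.045,-.005,du=.001,step=.002);bg=np.r_[g[:5],g[12:16]].mean(0);print('D',list(zip((u*1000).round(),(bg[None]-g)[6:11].sum(0).astype(int))))
```

```text
[ 0.5788 -0.1657  0.0802] 0.035371620012328284 -175.8669546378471 -69.7632072864087 21.925 2.377166733804736 [-12.0166   1.7303  14.6603]
top line -0.026225796179522087 top line -0.026069909553453847 z 0 edge (np.float64(-0.029743571328188185), np.float32(3.175335)) z 0.04 edge (np.float64(-0.027042160031996117), np.float32(3.2842026)) 
side line -0.026536244593776754 side line -0.02698619028583747 z 0 edge (np.float64(-0.032494702967262735), np.float32(2.3470078)) z 0.04 edge (np.float64(-0.018245386090084338), np.float32(0.46567917)) 
top [ 56  56  57  57  57  56  53  52  54  62  75  88  99 105 106 106 105 105
 104 104 104 104 104 105 105 104 104 103 103 102]
side [ 56  57  59  62  67  73  81  91 100 109 118 125 130 134 137 138 139 139
 140 140 140 139 139 139 139 139 138 138 138 138]
D [(np.float64(-45.0), np.int64(275)), (np.float64(-44.0), np.int64(270)), (np.float64(-43.0), np.int64(248)), (np.float64(-42.0), np.int64(226)), (np.float64(-41.0), np.int64(202)), (np.float64(-40.0), np.int64(181)), (np.float64(-39.0), np.int64(159)), (np.float64(-38.0), np.int64(135)), (np.float64
[... 430 characters left out ...]
.0), np.int64(-20)), (np.float64(-24.0), np.int64(-38)), (np.float64(-23.0), np.int64(-52)), (np.float64(-22.0), np.int64(-36)), (np.float64(-21.0), np.int64(-19)), (np.float64(-20.0), np.int64(-24)), (np.float64(-19.0), np.int64(-21)), (np.float64(-18.0), np.int64(-21)), (np.float64(-17.0), np.int64(-20)), (np.float64(-16.0), np.int64(-19)), (np.float64(-15.0), np.int64(-19)), (np.float64(-14.0), np.int64(-20)), (np.float64(-13.0), np.int64(-21)), (np.float64(-12.0), np.int64(-21)), (np.float64(-11.0), np.int64(-20)), (np.float64(-10.0), np.int64(-17)), (np.float64(-9.0), np.int64(-15)), (np.float64(-8.0), np.int64(-15)), (np.float64(-7.0), np.int64(-16)), (np.float64(-6.0), np.int64(-14))]
```

drive_tool([
  [[0.006, -0.0175, 0, 0, 0, 0.0222], [0.006, -0.0175, 0, 0, 0, 0.0222], [0, 0, 0, 0, 0, 0], [0, 0, 0, 0, 0, 0]],
])

```text
clock: 23.02
tcp_pos: [0.5787, -0.1612, 0.0802]
orientation: [-0.0, 0.994, 0.107, -0.003]
wrist_force: [-12.3, 0.9, 14.8]
finger_gap: 0.0129
grip_force: 40.4
```

Run:
```python
from h import *
p,R,s=pose();print(p,np.degrees(np.arctan2(R[1,1],R[0,1])),s['clock'],s['wrist_force'])
T=[shot('top') for _ in range(10)];S=[shot('side') for _ in range(6)]
np.savez('m7.npz',T=T,S=S);tipline(T,S)
z0=.0265
def rect(I,c,ulo,uhi,wlo,whi,z,du):
    u,g=prof(I,c,wlo,whi,z,ulo,uhi,du=du,step=du);return g
a=rect(T,'top',-.05,-.01,.535,.585,.0235,.0001)
b=rect(S,'side',-.05,-.01,.535,.585,.0235,.0001)
im=np.hstack([a[::-1],b[::-1]]);im=np.clip((im-40)*1.5,0,255).astype(np.uint8)
for k in range(0,800,100): cv2.line(im,(k,0),(k,12),255,1)
cv2.imwrite('pics/fin.png',im);print(im.shape)
```

```text
[ 0.5787 -0.1612  0.0802] -77.75014497882415 23.025 [-12.2839   0.8931  14.8412]
top line -0.026248719560481342 top line -0.026076506785223944 z 0 edge (np.float64(-0.027264177868535047), np.float32(3.146572)) z 0.04 edge (np.float64(-0.024757290871337215), np.float32(3.2527313)) 
side line -0.026531727109934327 side line -0.026991947668409403 z 0 edge (np.float64(-0.03050310789670371), np.float32(2.406868)) z 0.04 edge (np.float64(-0.015763515373204372), np.float32(0.4773407)) 
(500, 800)
```

View pics/fin.png

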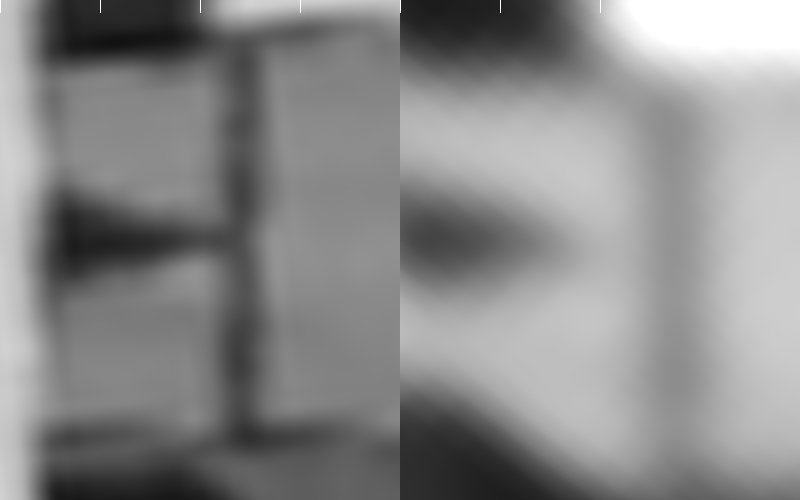

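In the rectified top view (left) the cone tapers to about column 230, with the line at 243, which leaves it about 1 mm short. The edge fit says the same, so one more small turn.

drive_tool([
  [[0.0038, -0.0112, 0, 0, 0, 0.0142], [0, 0, 0, 0, 0, 0], [0, 0, 0, 0, 0, 0]],
])

```text
clock: 24.2
tcp_pos: [0.5789, -0.1598, 0.0802]
orientation: [-0.0, 0.996, 0.085, -0.003]
wrist_force: [-12.7, 0.9, 14.8]
finger_gap: 0.0121
grip_force: 40.4
```

Run:
```python
from h import *
p,R,s=pose();print(p,np.degrees(np.arctan2(R[1,1],R[0,1])),s['clock'],s['wrist_force'])
T=[shot('top') for _ in range(10)];S=[shot('side') for _ in range(6)]
np.savez('m8.npz',T=T,S=S);tipline(T,S)
# block width (38 mm) check of edge bias: rear edge at the top face
for z in(.03,.036,.04):
    u,g=prof(T,'top',.493,.525,z,-.085,-.045); v=-g.mean(0); print(z,edge(u,v,-.083,-.05))
# line darkness beside/at tip, per w column
u,g=prof(T,'top',.5445,.581,.02,-.04,-.012)
for i in range(0,len(g),3):
    v=g[i:i+3].mean(0);b=np.median(v);d=np.clip(b-v-5,0,None);k=(u>-.031)&(u<-.021);print(round(.5445+.0005*i,4),round((u*d)[k].sum()/d[k].sum()*1000,2),end='; ')
```

```text
[ 0.5789 -0.1598  0.0802] -80.30036026380752 24.2 [-12.7031   0.9321  14.8253]
top line -0.02624425298517664 top line -0.026072535029199442 z 0 edge (np.float64(-0.02649595087728711), np.float32(3.182499)) z 0.04 edge (np.float64(-0.023993108247280237), np.float32(3.286438)) 
side line -0.026541822238586817 side line -0.027003659932029328 z 0 edge (np.float64(-0.029741405378763373), np.float32(2.3626785)) z 0.04 edge (np.float64(-0.015243621136593966), np.float32(0.4945488)) 
0.03 (np.float64(-0.06525528192130647), np.float32(1.8862457))
0.036 (np.float64(-0.06454987818989098), np.float32(1.844429))
0.04 (np.float64(-0.06407916102324294), np.float32(1.8105469))
0.5445 -26.27; 0.546 -26.26; 0.5475 -26.23; 0.549 -26.3; 0.5505 -26.26; 0.552 -26.1; 0.5535 -26.05; 0.555 -25.99; 0.5565 -26.04; 0.558 -26.3; 0.5595 -27.13; 0.561 -27.66; 0.5625 -26.56; 0.564 -26.12; 0.5655 -26.01; 0.567 -26.06; 0.5685 -26.1; 0.57 -26.11; 0.5715 -26.14; 0.573 -26.0; 0.5745 -25.89; 0.576 -25.96; 0.5775 -26.11; 0.579 -26.09; 0.5805 -30.63;
```

drive_tool([
  [[0.001, -0.003, 0, 0, 0, 0.0038], [0, 0, 0, 0, 0, 0], [0, 0, 0, 0, 0, 0]],
])

```text
clock: 25.38
tcp_pos: [0.5789, -0.1594, 0.0802]
orientation: [-0.0, 0.997, 0.079, -0.003]
wrist_force: [-12.8, 1.1, 14.6]
finger_gap: 0.0127
grip_force: 40.4
```

drive_tool([
  [[0, 0, 0, 0, 0, 0], [0, 0, 0, 0, 0, 0], [0, 0, 0, 0, 0, 0]],
], jaw=-0.2)

```text
clock: 25.75
tcp_pos: [0.5826, -0.1601, 0.0787]
orientation: [-0.0, 0.997, 0.079, 0.0]
wrist_force: [0.3, 0.2, 0.3]
finger_gap: 0.0344
grip_force: 0.0
```

Run:
```python
from h import *
p,R,s=pose();print(p,s['finger_gap'],s['clock'],s['wrist_force'])
T=[shot('top') for _ in range(10)];S=[shot('side') for _ in range(6)]
np.savez('m9.npz',T=T,S=S);tipline(T,S)
# synthetic check: subtract line profile from centre row, find cone end
u,g=prof(T,'top',.5585,.5635,.0235,-.05,-.012); u,r=prof(T,'top',.549,.554,.0235,-.05,-.012)
u,r2=prof(T,'top',.569,.574,.0235,-.05,-.012)
d=((r.mean(0)+r2.mean(0))/2-g.mean(0));print(list(zip((u[::4]*1000).round(1).tolist(),d[::4].round().tolist())))
```

```text
[ 0.5826 -0.1601  0.0787] 0.034372301108323525 25.75 [0.3005 0.1624 0.3467]
top line -0.026225386397789128 top line -0.026067918214353482 z 0 edge (np.float64(-0.02626671173976241), np.float32(3.1527634)) z 0.04 edge (np.float64(-0.02377171976818372), np.float32(3.252018)) 
side line -0.026529699256118207 side line -0.02700500746406967 z 0 edge (np.float64(-0.029744118625986176), np.float32(2.374916)) z 0.04 edge (np.float64(-0.015253335096116804), np.float32(0.48439407)) 
[(-50.0, 1.0), (-49.0, -5.0), (-48.0, -8.0), (-47.0, -10.0), (-46.0, -9.0), (-45.0, 9.0), (-44.0, 33.0), (-43.0, 58.0), (-42.0, 63.0), (-41.0, 64.0), (-40.0, 63.0), (-39.0, 58.0), (-38.0, 56.0), (-37.0, 54.0), (-36.0, 51.0), (-35.0, 47.0), (-34.0, 43.0), (-33.0, 38.0), (-32.0, 33.0), (-31.0, 26.0), (-30.0, 22.0), (-29.0, 19.0), (-28.0, 12.0), (-27.0, 5.0), (-26.0, 0.0), (-25.0, -7.0), (-24.0, -12.0), (-23.0, -13.0), (-22.0, -6.0), (-21.0, -4.0), (-20.0, -5.0), (-19.0, -4.0), (-18.0, -5.0), (-17.0, -5.0), (-16.0, -4.0), (-15.0, -4.0), (-14.0, -4.0), (-13.0, -4.0), (-12.0, -3.0)]
```

drive_tool([
  [[0, 0, -0.2, 0, 0, 0], [0, 0, -0.4, 0, 0, 0], [0, 0, -0.4, 0, 0, 0], [0, 0, -0.4, 0, 0, 0], [0, 0, 0, 0, 0, 0], [0, 0, 0, 0, 0, 0]],
])

```text
clock: 27.3
tcp_pos: [0.5821, -0.16, 0.2465]
orientation: [-0.0, 0.997, 0.079, -0.0]
wrist_force: [-0.6, 0.0, -0.2]
finger_gap: 0.034
grip_force: 0.0
```

Run:
```python
from h import *
p,R,s=pose();print(p,s['clock'],s['joint_pos'])
T=[shot('top') for _ in range(6)];S=[shot('side') for _ in range(6)]
tipline(T,S)
up=lambda x:cv2.resize(x,None,fx=4,fy=4,interpolation=cv2.INTER_CUBIC)
for c,b,(r0,r1,c0,c1) in(('side',S[-1],(190,265,445,512)),('top',T[-1],(300,362,464,510))):
    o=cv2.imread(f'pics/{c}0.png')[:,:,::-1]
    r=cv2.matchTemplate(up(b[r0-8:r1+8,c0-8:c1+8].copy()),up(o[r0:r1,c0:c1].copy()),cv2.TM_CCOEFF_NORMED)
    y,x=np.unravel_index(r.argmax(),r.shape);print(c,r.max(),x/4-8,y/4-8)
for d in models.silhouettes('offcut_a','side')[:6]:
    X=atz('side',d['location'],.012);print(round(d['score'],2),X@W,X@U)
```

```text
[ 0.5821 -0.16    0.2465] 27.3 [-0.4012  0.3692  0.1358  1.3375  0.0001  2.5829]
top line -0.026237591703737833 top line -0.026072814566889563 z 0 edge (np.float64(-0.02626551737387688), np.float32(3.1991768)) z 0.04 edge (np.float64(-0.023772567374371445), np.float32(3.295021)) 
side line -0.026541698060704767 side line -0.026983957531293203 z 0 edge (np.float64(-0.029739276943508083), np.float32(2.360218)) z 0.04 edge (np.float64(-0.01548403438473181), np.float32(0.49804688)) 
side 0.30985758 -1.5 1.25
top 0.59842044 -1.0 0.75
0.83 0.5016325692650964 0.22789629465070343
0.8 0.5035032193784396 0.19827603692669848
0.77 0.3646381235833552 0.047508748265502124
0.5 0.4554726179738971 0.2015880250682429
0.49 0.37587703591470634 -0.0035046926285441857
```

drive_tool([
  [[0, -0.3, -0.1, 0, 0, 0], [0, -0.4, -0.1, 0, 0, 0], [0, -0.4, 0, 0, 0, 0], [0, -0.4, 0, 0, 0, 0], [0, -0.4, 0, 0, 0, 0], [0, -0.4, 0, 0, 0, 0], [0, -0.4, 0, 0, 0, 0], [0, 0, 0, 0, 0, 0]],
])

```text
clock: 28.95
tcp_pos: [0.5306, 0.1628, 0.271]
orientation: [-0.0, 0.997, 0.081, 0.0]
wrist_force: [-0.0, -0.6, 0.3]
finger_gap: 0.0342
grip_force: 0.0
```

Run:
```python
from h import *
p,R,s=pose();print(p,s['clock'])
up=lambda x:cv2.resize(x,None,fx=4,fy=4,interpolation=cv2.INTER_CUBIC)
for c,(r0,r1,c0,c1) in(('side',(190,265,445,512)),('top',(300,362,464,510))):
    b=shot(c,c+'_end');o=cv2.imread(f'pics/{c}0.png')[:,:,::-1]
    r=cv2.matchTemplate(up(b[r0-8:r1+8,c0-8:c1+8].copy()),up(o[r0:r1,c0:c1].copy()),cv2.TM_CCOEFF_NORMED)
    y,x=np.unravel_index(r.argmax(),r.shape);print(c,r.max(),x/4-8,y/4-8)
```

```text
[0.5306 0.1628 0.271 ] 28.95
side 0.9977223 0.25 0.75
top 0.9858319 -1.0 1.0
```

```bash
python3 -c "
from workcell import order
print(order.hand_in())"
```

```text
the job is handed in; nothing more can be done
None
```

I handed the job in at about 29 s. The three offcuts are well inside the catcher, the push block is back within about 3 mm of where it stood, and the pointer tip measures within about 0.3 mm of the pencil line. The stop was moved only by its handwheel.

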